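# Free the feed roller with the spring fork and lay it in the V-blocks

### The arm

A 7-joint arm with a two-finger parallel gripper is mounted at the origin on a cart in front of the work surface, level with it; the furniture and walls round the work are solid. World frame = base frame: x ahead of the robot, y to its left, z up, the work surface at z = 0. Lengths are in m, angles in rad, forces in N, time in s.
With the tool pointing down it reaches from about 0.425 to 0.925 m from the base axis. Payload 6.8 kg.
Tool frame: the origin (TCP) lies on the front face of the gripper's body, between the roots of the fingers; the fingertips stand 73 mm ahead of it and the grasp point (between the pads) lies 54 mm ahead of it; z points along the fingers, y is the direction in which the jaws open and shut (so a half turn about z gives the same grasp; the last joint's range is limited). The gripper opens to 85 mm and grips with 20 to 120 N. Pads are 22 mm wide; open, the fingers measure 114 mm over their backs; the gripper's body (76 mm by 85 mm) begins 54 mm behind the grasp point. The pads swing forward as they close: fully open they stand 13 mm farther back than shut.
Start: joints at [1.128, 0.477, 0.022, 1.555, -0.011, 1.109, -0.083], TCP at [0.222, -0.638, 0.304] pointing down, gripper open.
Joint ranges: [-2.96, 2.96], [-0.34, 2.1], [-1.41, 1.46], [0.24, 2.44], [-1.37, 4.51], [0.17, 1.92], [-2.96, 2.96]. Speed limits (rad/s): [2.39, 2.39, 3.14, 3.14, 3.14, 3.14, 3.14].

### API

Orientations are given as a rotation vector (axis times angle).
In Python, from bench import * gives the robot as it stands.
- The arm moves only by the tool jog_arm, never from a script. Its argument "plan" is a list of rows, each a list of 2 entries, a list of its own where there are three numbers: the shift along the world's x, y, z in cm, then the turn about the world's z in rad. In form: [[[tx, ty, tz], twist], ...]. A call has 1 to 12 rows; each row shifts and turns the commanded pose from where the row before left it; what a row does not reach is not made up. A row lasts 1/10 s, in which the tool goes at most 50 mm and 8.59 degrees, less where a joint would pass 70% of its speed; a pose out of reach is approached as far as the arm can. A call is refused whole if a number of a shift passes 5 or a number of a turn 0.15, either way. A call with a gripper value outside its range is refused whole. "hand" is the finger opening in cm, from 0 to 8.54, set as the call begins (left out, the last holds). The fingers move at their own pace and stop on an object; "grip_force" is the grip in N (left out, the last holds). Time passes only in rows, so rows that do not move let the fingers close. It gives the time, the measured TCP pose, the force and the opening at its end, in the units of the state.
- get_obs(): the state, without advancing time (a new reading comes with each control period).
- grab_frame(name): name is "scene" or "side" or "wrist"; returns the picture (400x640x3 uint8, red, green, blue); there is no depth.
- get_calibration(name): a dict with "intrinsics" (3x3 intrinsics, pixels), "xyz" and "orientation" of the camera in the world. Camera axes: x right, y down, z forward; pixel columns grow to the right and rows downward; lengths in m; the calibration is good to about 2 mm. The wrist camera is an equidistant fisheye: a pixel r from the principal point sees the ray r / f radians off the axis. A picture is of the moment at which its call begins: read the wrist's pose just before it. get_calibration takes no time and is no camera call; for the wrist camera it gives the pose at the moment of the call.
- hand_in(): hands the job in, once; it reports no verdict.
The state is a dict: "clock": time; "joints": joint angles; "qvel": joint speeds; "tau": joint torques, N m; "tcp_pos": TCP position; "orientation": TCP orientation; "contact_force": force on the tool from outside, world axes, zero at the start; "moment": the same for the moment, N m; "grip_width": finger opening in m.
Only numpy, scipy, OpenCV 4.12 (cv2) and the standard library are available. Lean on these libraries where they do the work, as an engineer would, in place of code of your own. Each camera call takes 0.05 s, during which the arm holds its last target. There are 200 camera calls.

### The job

Take the rubber feed roller out of its stand so that it can be cleaned: with the forked tool, press the roller's spring pin sideways out of its hole, without forcing it once it meets its stop, lift that end up over the side plate, then lay the fork down on the bench. Draw the roller out of the other side plate and lay it, without dropping it, lengthways in the pair of V-blocks, in the middle and settled against both faces of each. Leave the offcut, the sanding block and the tape measure where they are.

Things in the scene. Friction and masses are not known exactly. Their poses are not given: they have to be found in the camera images.
- stand: Grey steel roller stand, fixed: foot plate 84 x 184 x 8 mm, two upright side plates 64 mm wide (x), 6 mm thick, 74 mm high, with 6 mm horns at both ends of the top edge (beyond 17 mm from its middle). Origin mid underside, z up, y along the roller from its plain end to its pin end, robot side -x. Plates' inner faces at y = -73 and +73 mm; each has a 12 mm hole, centre 62 mm up at x = 0.
- pin_hole (a point): Centre of the hole at the inner face of the +y side plate (the spring-pin end); axes as the stand's.
- roller: Rubber roller, barrel 44 mm thick, 110 mm long, 0.35 kg. Origin at the barrel's centre, y along its axis to the spring-pin end. At -y a shoulder (18 mm, 4 mm long), then a fixed 9 mm journal ending 81 mm from the origin; it passes through its side plate and 16 mm beyond, so the roller must be drawn about 24 mm to +y to free it, possible only once the pin end is above its plate.
- pin (a joint): Steel spring pin in the roller's +y end. 0 = fully out, 0.013 m = in to the stop; about 1 mm in the stand, the outer flange on the plate. At 0, along the roller's y: inner flange (24 mm) at 70-74 mm, bare 9 mm neck, outer flange (16 mm) at 85-88, tip ends at 97. The tip leaves the hole at about 0.0105. Spring 3 N at the start, 7.5 N at the stop, then steep; over 22 N bends it. Springs back.
- pin_neck (a point): Middle of the bare neck between the pin's two flanges, on the pin's axis; it moves with the pin. Axes as the roller's. With the pin's tip resting on the plate's top edge, the outer flange still catches behind the plate: raise this end 5 to 10 mm more before drawing the roller out.
- fork: Forked tool on the bench, 0.12 kg: wooden handle 105 x 28 x 29 mm, brass ferrule, steel blade 4 mm thick, 28 mm high, set on edge (x-z plane), slotted at its end. x from handle to fork, z up. Origin at the handle's underside below the grip point; handle x = -94 to 11 mm, blade to 84 mm, slot from 60 to 84 mm, 13.5 mm high, wider at the mouth.
- fork_grip (a point): Middle of the handle's section at the place to grip it (14.5 mm above its underside, 28 mm wide across y).
- fork_slot (a point): Where the pin's neck should lie in the slot: 70 mm ahead of fork_grip, at the same height; axes as the fork's.
- v_rest: Pair of dark steel V-blocks on a foot plate 70 x 122 x 8 mm, fixed. Origin mid underside, y along the groove. Blocks 14 mm thick at y = -40 and +40 mm, 56 mm wide, 44 mm high; V faces at 45 degrees meet 20 mm above the bench. 66 mm gap between the blocks for the fingers.
- v_seat (a point): Where the centre of the roller's barrel lies when it is seated in the V-blocks (51 mm above the bench); axes as v_rest's. The roller may lie either way round.
- offcut_2: Sawn offcut of wood 45 x 90 x 30 mm, a bystander at the front right.
- sanding_block: Sanding block 65 x 112 x 36 mm, a bystander at the bench's front edge.
- tape_measure: Tape measure 33 x 81 x 66 mm, a bystander behind the stand.

How it is judged:
On the way, in this order (a step that is already met when the one before it is completed fails the run):
1. the spring pin is pushed in out of its hole with the fork (value of joint pin above 0.0085 m and contact force between fork and roller above 1.5 N), for 0.1 s.
2. the pin end of the roller has been lifted above the side plate (z of pin_neck in the frame of stand above 0.074 m), for 0.2 s.
At the end, for the whole second after the job is handed in: The roller rests in both V-blocks: barrel centre within 4 mm of the groove's middle plane, within 3 mm of its seated height and within 15 mm of the middle along the groove, axis within 0.05 rad of the groove; the fork lies flat on the bench; both are still and released (x of roller in the frame of v_seat between -0.004 and 0.004 m and y of roller in the frame of v_seat between -0.015 and 0.015 m and z of roller in the frame of v_seat between -0.004 and 0.003 m and angle between the y axis of roller and the y axis of v_rest, either way round below 0.05 rad and linear speed of each of roller, fork below 0.02 m/s and height (world z) of fork_grip between 0.005 and 0.03 m and height (world z) of fork_slot between 0.002 and 0.04 m); the robot touches nothing.
It fails at once if the roller is dropped (falls free by more than about 2 cm) (linear speed of roller above 0.65 m/s and contact force between the fingers and roller below 0.05 N).
It fails at once if the offcut, the sanding block or the tape measure is moved more than 3 cm (distance of any of offcut_2, sanding_block, tape_measure from where it was at the start of the episode above 0.03 m).
It fails at once if the fork is forced against the pin with more than 22 N (contact force between fork and roller above 22 N).
It also fails if it takes over 67 s, if anything falls off the work surface, if the arm or the gripper's body presses on something with over 40 N, if the wrist force passes 120 N, or if a joint passes its speed limit or range.

## Working session

There is one attempt and no reset: what is moved stays moved. The work goes in short steps, Python scripts to look and compute and a tool call to move; the robot and the scene stay as the last step left them, time stands still between calls to the robot, and variables do not carry over. Pictures are saved under pics/ and viewed, about 8 in all and at most 12, crops included, and the job is handed in when it is done.

Besides the shell and the picture viewer there is one more tool, called after "Emit:" in YAML: its name, and indented under it one key for each argument. jog_arm: Moves the arm, as the interface text tells. Its arguments: {"type":"object","properties":{"plan":{"type":"array","items":{"type":"array"}},"hand":{"type":"number"},"grip_force":{"type":"number"}},"required":["plan"]}

```bash
mkdir -p pics; python3 - <<'E'
from bench import *
import cv2,numpy as np
np.set_printoptions(precision=4,suppress=True)
o=get_obs();print(o)
for n in("scene","side","wrist"):
    c=get_calibration(n);print(n,c)
    im=grab_frame(n)
    cv2.imwrite(f"pics/{n}0.png",im[:,:,::-1])
E
ls
```

```text
{'clock': 0.0, 'joints': array([ 1.1279,  0.4778,  0.0223,  1.5565, -0.0115,  1.1093, -0.0831]), 'qvel': array([-0.0001,  0.001 ,  0.0001,  0.0005,  0.001 ,  0.0002, -0.0006]), 'tau': array([ -0.0009, -59.6448,   1.6079, -28.1191,   0.0126,   0.0094,
        -0.    ]), 'tcp_pos': array([ 0.2216, -0.6371,  0.3029]), 'orientation': array([-3.0959, -0.5232,  0.0007]), 'contact_force': array([ 0.0275, -0.7105,  0.1078]), 'moment': array([-0.0402, -0.0123, -0.025 ]), 'grip_width': 0.08559946878799361}
scene {'intrinsics': array([[482.9668,   0.    , 327.1475],
       [  0.    , 482.9668, 204.6864],
       [  0.    ,   0.    ,   1.    ]]), 'xyz': array([0.0237, 0.5048, 0.9559]), 'orientation': array([-1.1011,  2.4892, -0.9187])}
side {'intrinsics': array([[401.7484,   0.    , 322.2752],
       [  0.    , 401.7484, 196.721 ],
       [  0.    ,   0.    ,   1.    ]]), 'xyz': array([ 0.4432, -0.8426,  0.4858]), 'orientation': array([-2.0225,  0.1788, -0.0829])}
wrist {'intrinsics': array([[309.7069,   0.    , 316.3819],
       [  0.    , 309.7069, 197.1616],
       [  0.    ,   0.    ,   1.    ]]), 'xyz': array([ 0.2912, -0.6125,  0.3734]), 'orientation': array([ 2.3595, -1.6754, -0.2511])}
pics
```

View pics/scene0.png

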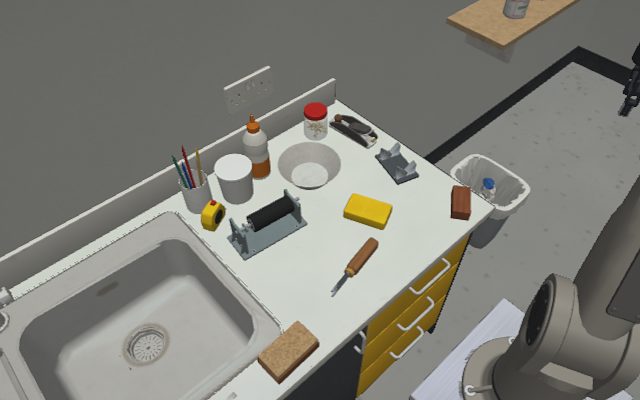

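View pics/side0.png

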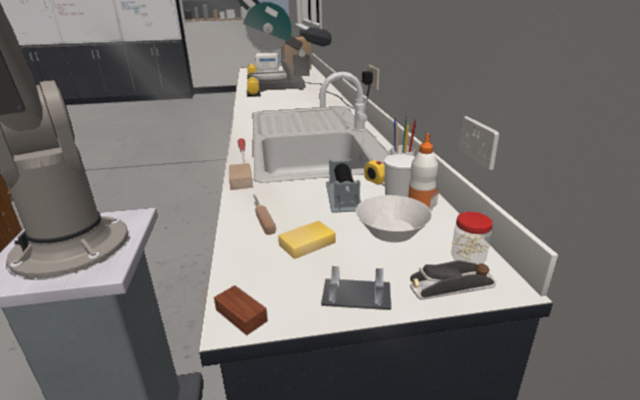

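The scene picture shows the stand near (268,222), the fork from (375,240) to (335,292), the V-blocks near (397,163), the sanding block at (289,350), the tape at (213,214) and the offcut at (461,202). Next I'll enlarge these areas.

```bash
cat > h.py <<'E'
import numpy as np,cv2
from scipy.spatial.transform import Rotation as R
from bench import *
np.set_printoptions(precision=4,suppress=True)
def ray(n,p,c=None):
    c=c or get_calibration(n);K=c["intrinsics"]
    x=np.array([(p[0]-K[0,2])/K[0,0],(p[1]-K[1,2])/K[1,1]])
    if n=="wrist":
        r=np.hypot(*x);d=np.r_[x*np.sinc(r/np.pi),np.cos(r)]
    else: d=np.r_[x,1]
    return np.array(c["xyz"]),R.from_rotvec(c["orientation"]).apply(d)
def onz(n,p,z,c=None):
    o,d=ray(n,p,c);return o+d*(z-o[2])/d[2]
def proj(n,P,c=None):
    c=c or get_calibration(n);K=c["intrinsics"]
    q=R.from_rotvec(c["orientation"]).inv().apply(np.atleast_2d(P)-c["xyz"])
    if n=="wrist":
        a=np.arctan2(np.hypot(q[:,0],q[:,1]),q[:,2]);s=a/np.hypot(q[:,0],q[:,1]);xy=q[:,:2]*s[:,None]
    else: xy=q[:,:2]/q[:,2:]
    return xy*K[0,0]+K[:2,2]
E
python3 - <<'E'
from h import *
a=cv2.imread("pics/scene0.png");b=cv2.imread("pics/side0.png")
A=cv2.resize(a[175:305,220:390],None,fx=4.6,fy=4.6,interpolation=3)[:600,:790]
cv2.imwrite("pics/c1.png",A)
B=np.hstack([cv2.resize(a[135:195,365:435],None,fx=5.7,fy=5.7,interpolation=3),cv2.resize(b[255:315,310:400],None,fx=4.4,fy=5.7,interpolation=3)])
print(B.shape);cv2.imwrite("pics/c2.png",B)
for n,p in dict(stand=(268,230),vrest=(397,163),forkh=(378,242),forkt=(335,292),spong=(368,210),tape=(213,214),off=(461,202),sand=(289,350)).items(): print(n,onz("scene",p,0.01))
E
```

```text
(342, 795, 3)
stand [0.6444 0.1193 0.01  ]
vrest [ 0.5894 -0.29    0.01  ]
forkh [ 0.4383 -0.0551  0.01  ]
forkt [0.4079 0.1155 0.01  ]
spong [ 0.5247 -0.1089  0.01  ]
tape [0.7769 0.1908 0.01  ]
off [ 0.3823 -0.3073  0.01  ]
sand [0.3726 0.2772 0.01  ]
```

View pics/c1.png

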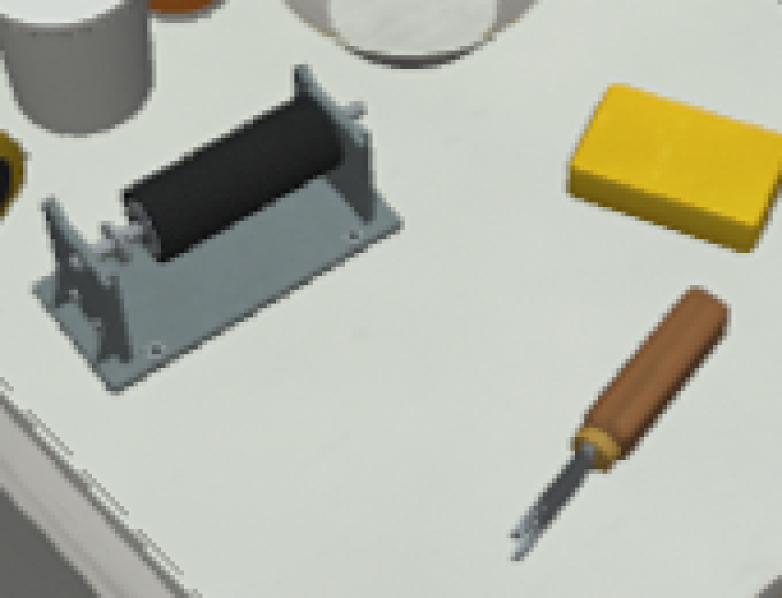

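View pics/c2.png

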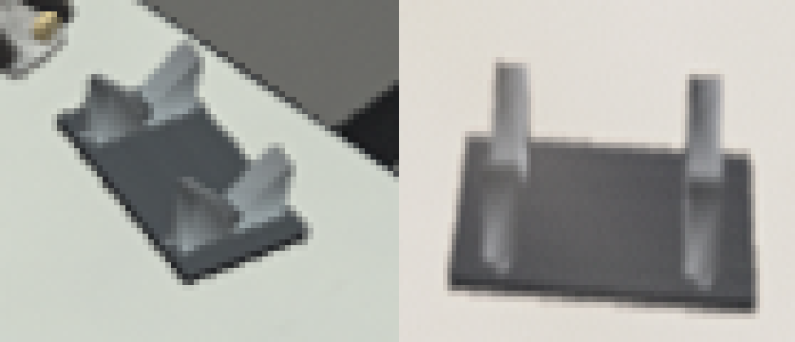

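The crops show the stand's foot plate, with the pin end at the left (toward +y), the fork pointing along about +y, and the V groove running roughly along world x. I'll fit poses to the corners.

```bash
cat >> h.py <<'E'
from scipy.optimize import least_squares
def fit(model,obs,x0):
    # model: name->local xyz ; obs: (cam,name,u,v[,calib])
    def T(x,P): return np.r_[x[0]+P[0]*np.cos(x[2])-P[1]*np.sin(x[2]),x[1]+P[0]*np.sin(x[2])+P[1]*np.cos(x[2]),P[2]]
    f=lambda x:np.concatenate([proj(o[0],T(x,o[1]),o[3] if len(o)>3 else None)[0]-o[2] for o in obs])
    s=least_squares(f,x0,loss='soft_l1');return s.x,f(s.x).reshape(-1,2)
E
python3 - <<'E'
from h import *
c1=lambda u,v:np.array([220+u/4.6,175+v/4.6]);c2=lambda u,v:np.array([365+u/5.7,135+v/5.7]);c3=lambda u,v:np.array([310+(u-399)/4.4,255+v/5.7])
S="scene";D="side"
x,r=fit(0,[(S,(-.042,.092,.008),c1(115,384)),(S,(-.042,-.092,.008),c1(402,219)),(S,(.042,.092,.008),c1(35,288)),
 (S,(-.032,.076,.080),c1(118,277)),(S,(.032,.076,.080),c1(48,200)),(S,(.032,-.076,.080),c1(300,67)),(S,(0,-.095,.062),c1(358,108))],[.65,.12,0]);print("stand",x,r.round(1).tolist())
best=None
for th in(-1.57,):
  x,r=fit(0,[(S,(.035,.061,.008),c2(58,116)),(S,(-.035,.061,.008),c2(185,270)),(S,(-.035,-.061,.008),c2(308,228)),
  (D,(.035,.061,.008),c3(750,153)),(D,(.035,-.061,.008),c3(468,136)),(D,(-.035,-.061,.008),c3(452,280)),(D,(-.035,.061,.008),c3(757,298))],[.59,-.29,-1.57]) if 0 else fit(0,[(S,(.035,.061,.008),c2(205,103)),(S,(-.035,.061,.008),c2(58,116)),(S,(-.035,-.061,.008),c2(185,270)),(S,(.035,-.061,.008),c2(308,228)),
  (D,(-.035,.061,.008),c3(750,153)),(D,(-.035,-.061,.008),c3(468,136)),(D,(.035,-.061,.008),c3(452,280)),(D,(.035,.061,.008),c3(757,298))],[.59,-.29,-1.57]);print("v",x,r.round(1).tolist())
a=onz(S,c1(706,312),.0145);b=onz(S,c1(600,448),.0145);t=onz(S,c1(518,548),.0145);print(a,b,t,np.linalg.norm(t-a),np.arctan2(*(t-a)[1::-1]),np.arctan2(*(b-a)[1::-1]))
o=get_obs();M=R.from_rotvec(o['orientation']).as_matrix();print(M)
E
```

```text
stand [ 0.6456  0.1178 -0.0815] [[0.1, 1.8], [1.1, 0.1], [-0.8, -0.3], [-0.6, 0.6], [0.1, -0.3], [-0.5, -0.9], [1.1, -0.7]]
v [ 0.5881 -0.2854 -1.8435] [[-5.8, -5.9], [-1.1, -0.7], [-0.3, 0.8], [-0.0, -0.2], [0.1, 0.5], [-0.8, 0.1], [-1.3, -0.1], [0.2, 0.9]]
[ 0.442  -0.0426  0.0145] [0.4196 0.0564 0.0145] [0.4057 0.1249 0.0145] 0.1713659318473998 1.7839705142801323 1.7932743007910668
[[ 0.9445  0.3286 -0.0006]
 [ 0.3286 -0.9445  0.0013]
 [-0.0001 -0.0014 -1.    ]]
```

Emit:
jog_arm:
  plan:
    - [[2.4,3.4,0],0.145]
    - [[2.4,3.4,0],0.145]
    - [[2.4,3.4,0],0.145]
    - [[2.4,3.4,0],0.145]
    - [[2.4,3.4,0],0.145]
    - [[2.4,3.4,0],0.145]
    - [[2.4,3.4,0],0.145]
    - [[2.4,3.4,0],0.145]
    - [[2.4,3.4,0],0.145]
    - [[2.4,3.4,0],0.145]
    - [[0,0,0],0]
  hand: 8.5

```text
clock: 1.25
tcp_pos: [0.4655, -0.2913, 0.3042]
orientation: [1.955, 2.459, 0.006]
contact_force: [-0.1, 0.4, 0.4]
grip_width: 0.085
```

Emit:
jog_arm:
  plan:
    - [[-0.4,3.8,-0.5],0]
    - [[-0.4,3.8,-0.5],0]
    - [[-0.4,3.8,-0.5],0]
    - [[-0.4,3.8,-1],0]
    - [[-0.4,3.8,-1],0]
    - [[-0.4,3.8,-1],0]
    - [[-0.4,3.8,-1],0]
    - [[-0.4,3.8,-1],0]
    - [[-0.4,3.8,-1],0]
    - [[0,0,-1],0]
    - [[0,0,0],0]

```text
clock: 2.35
tcp_pos: [0.4249, 0.0444, 0.2178]
orientation: [-1.969, -2.446, 0.003]
contact_force: [0.2, -1.0, -0.6]
grip_width: 0.0849
```

```bash
python3 - <<'E'
from h import *
o=get_obs();print(o['clock'],o['joints'],o['tcp_pos'],R.from_rotvec(o['orientation']).as_matrix()[:,0],o['contact_force'])
c=get_calibration("wrist");np.save("w1.npy",c,allow_pickle=True);print(c)
cv2.imwrite("pics/w1.png",grab_frame("wrist")[:,:,::-1])
E
```

```text
2.35 [ 0.3151  0.2473 -0.6316  2.1704  0.2057  0.7834 -0.2336] [0.4249 0.0444 0.2178] [-0.2138  0.9769  0.0002] [ 0.1853 -1.0421 -0.5702]
{'intrinsics': array([[309.7069,   0.    , 316.3819],
       [  0.    , 309.7069, 197.1616],
       [  0.    ,   0.    ,   1.    ]]), 'xyz': array([0.4095, 0.1169, 0.2882]), 'orientation': array([2.8348, 0.308 , 0.041 ])}
```

View pics/w1.png

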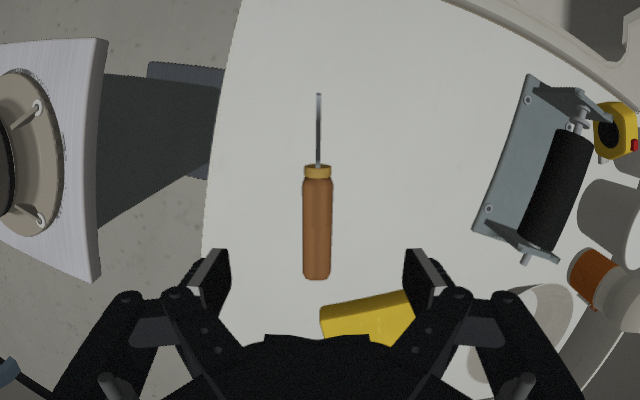

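The wrist picture shows the fork nearly vertical: tip (318,94), handle rear (316.5,279). The jaws are aligned with it, and the sponge at (365,318) lies near the handle's rear end.

```bash
python3 - <<'E'
from h import *
c=np.load("w1.npy",allow_pickle=True).item()
t=onz("wrist",(318.5,94),.0145,c);b=onz("wrist",(316.5,278),.02,c);f=onz("wrist",(317,166),.0145,c)
print(t,b,f,np.linalg.norm((t-b)[:2]));h=np.arctan2(*(t-b)[1::-1]);u=np.r_[np.cos(h),np.sin(h)]
print(h,t[:2]-.084*u,b[:2]+.094*u)
for p in ((320,307),(405,291),(325,330),(348,349)): print(onz("wrist",p,.03,c))
# stand corners
print([onz("wrist",p,.008,c)[:2] for p in ((529,74),(472,230))], proj("wrist",[[.6456-.042-.0075*1+.0,.1178+.092,.008]],c))
E
```

```text
[0.4081 0.1283 0.0145] [ 0.4443 -0.0447  0.02  ] [0.4206 0.0653 0.0145] 0.17676554212473047
1.777209574607878 [0.4253 0.0461] [0.425  0.0473]
[ 0.4541 -0.0726  0.03  ]
[ 0.5353 -0.0372  0.03  ]
[ 0.4664 -0.1026  0.03  ]
[ 0.4989 -0.1266  0.03  ]
[array([0.6153, 0.2141]), array([0.5977, 0.0347])] [[514.8983  71.0884]]
```

Emit:
jog_arm:
  plan:
    - [[0,0.2,-3],0]
    - [[0,0,-3],-0.01]
    - [[0,0,-3],0]
    - [[0,0,-2.5],0]
    - [[0,0,-1.5],0]
    - [[0,0,-0.7],0]
    - [[0,0,-0.3],0]

```text
clock: 3.1
tcp_pos: [0.4261, 0.0453, 0.0787]
orientation: [1.986, 2.434, -0.001]
contact_force: [0.2, 0.5, 0.4]
grip_width: 0.0854
```

Emit:
jog_arm:
  plan:
    - [[0,0,0],0]
    - [[0,0,0],0]
    - [[0,0,0],0]
    - [[0,0,0],0]
    - [[0,0,0],0]
    - [[0,0,0],0]
    - [[0,0,0],0]
    - [[0,0,0],0]
  hand: 1.5
  grip_force: 110

```text
clock: 3.9
tcp_pos: [0.4262, 0.0465, 0.0798]
orientation: [1.983, 2.435, 0.0]
contact_force: [-1.7, -1.2, 11.1]
grip_width: 0.0256
```

Emit:
jog_arm:
  plan:
    - [[0,0,0.5],0]
    - [[0,0,1],0]
    - [[0,0,2],0]
    - [[0,0,3],0]
    - [[0,0,3],0]
    - [[0,0,1.5],0]
    - [[0,0,0],0]

```text
clock: 4.6
tcp_pos: [0.4269, 0.0466, 0.1912]
orientation: [1.982, 2.433, 0.005]
contact_force: [0.7, -0.6, -1.0]
grip_width: 0.0261
```

```bash
python3 - <<'E'
from h import *
o=get_obs();print(o['clock'],o['tcp_pos'],R.from_rotvec(o['orientation']).as_matrix()[:,0],o['contact_force'],o['grip_width'])
c=get_calibration("wrist");np.save("w2.npy",c,allow_pickle=True)
w=grab_frame("wrist")[:,:,::-1];s=grab_frame("scene")[:,:,::-1];d=grab_frame("side")[:,:,::-1]
for n,i in zip("wsd",(w,s,d)): cv2.imwrite(f"pics/{n}2.png",i)
p=proj("side",[o['tcp_pos']-[0,0,.06]])[0].astype(int);q=proj("scene",[o['tcp_pos']-[0,0,.06]])[0].astype(int);print(p,q)
k=lambda i,p:cv2.resize(i[p[1]-50:p[1]+50,p[0]-65:p[0]+65],None,fx=3,fy=3,interpolation=3)
cv2.imwrite("pics/m2.png",np.vstack([np.hstack([k(d,p),k(s,q)]),cv2.resize(w[40:300,100:640],(780,300))]))
E
```

```text
4.6 [0.4269 0.0466 0.1912] [-0.2023  0.9793 -0.0009] [ 0.725  -0.5619 -0.9671] 0.0260995999269621
[256 168] [353 237]
```

View pics/m2.png

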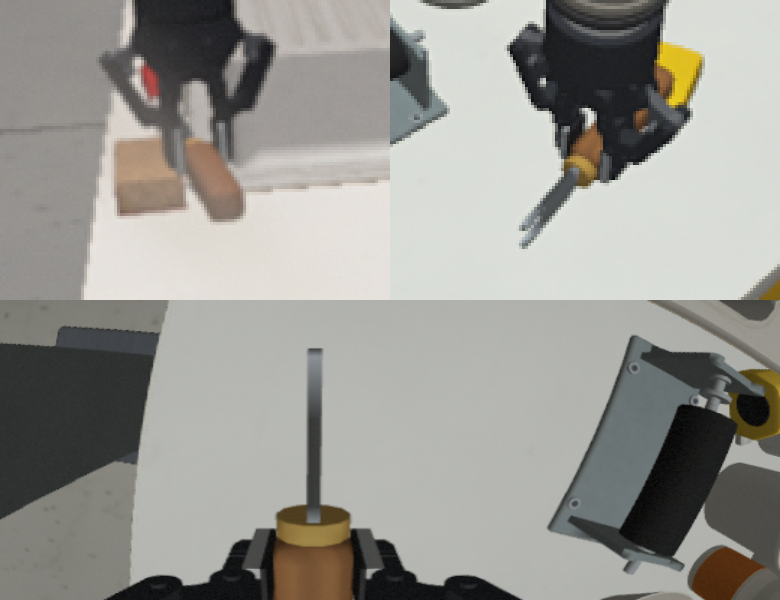

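The picture shows the fork held level and square in the jaws. Next: turn it toward the stand.

Emit:
jog_arm:
  plan:
    - [[0.8,1.2,0],-0.145]
    - [[0.8,1.2,0],-0.145]
    - [[0.8,1.2,0],-0.145]
    - [[0.8,1.2,0],-0.145]
    - [[0.8,1.2,0],-0.145]
    - [[0.8,1.2,0],-0.145]
    - [[0.8,1.2,0],-0.145]
    - [[0.8,1.2,0],-0.145]
    - [[0.8,1.2,0],-0.145]
    - [[0.8,1.2,0],-0.145]
    - [[0.8,1.2,0],-0.145]
    - [[0.7,1.2,0],-0.145]

```text
clock: 5.95
tcp_pos: [0.5203, 0.1907, 0.1871]
orientation: [3.14, 0.046, -0.004]
contact_force: [0.1, -0.7, -2.1]
grip_width: 0.0258
```

Emit:
jog_arm:
  plan:
    - [[0,0,0],-0.12]
    - [[0,0,0],0]
    - [[0,0,0],0]

```text
clock: 6.25
tcp_pos: [0.5201, 0.1901, 0.1877]
orientation: [3.137, -0.128, -0.003]
contact_force: [-0.3, 0.0, -0.9]
grip_width: 0.0259
```

```bash
python3 - <<'E'
from h import *
c2=np.load("w2.npy",allow_pickle=True).item()
print("tip",onz("wrist",(318.1,83.3),.14,c2))
print([onz("scene",(332.5,266),z) for z in(.115,.126,.137)])
o=get_obs();print(o['clock'],o['joints'],o['tcp_pos'],R.from_rotvec(o['orientation']).as_matrix()[:,0],o['contact_force'],o['grip_width'])
c=get_calibration("wrist");np.save("w3.npy",c,allow_pickle=True);print(c['xyz'])
w=grab_frame("wrist")[:,:,::-1];s=grab_frame("scene")[:,:,::-1]
cv2.imwrite("pics/w3.png",w);cv2.imwrite("pics/s3.png",s)
A=cv2.resize(w[20:240,150:470],(800,550),interpolation=3)
cv2.imwrite("pics/m3.png",A)
E
```

```text
tip [0.4111 0.1284 0.14  ]
[array([0.4132, 0.1209, 0.115 ]), array([0.4081, 0.1259, 0.126 ]), array([0.403, 0.131, 0.137])]
6.25 [-0.2972  0.4313 -0.2084  1.9379  0.1229  0.787  -2.2266] [0.5201 0.1901 0.1877] [ 0.9967 -0.0816 -0.0019] [-0.2686  0.0328 -0.8963] 0.025882893414298974
[0.5936 0.1848 0.2579]
```

View pics/m3.png

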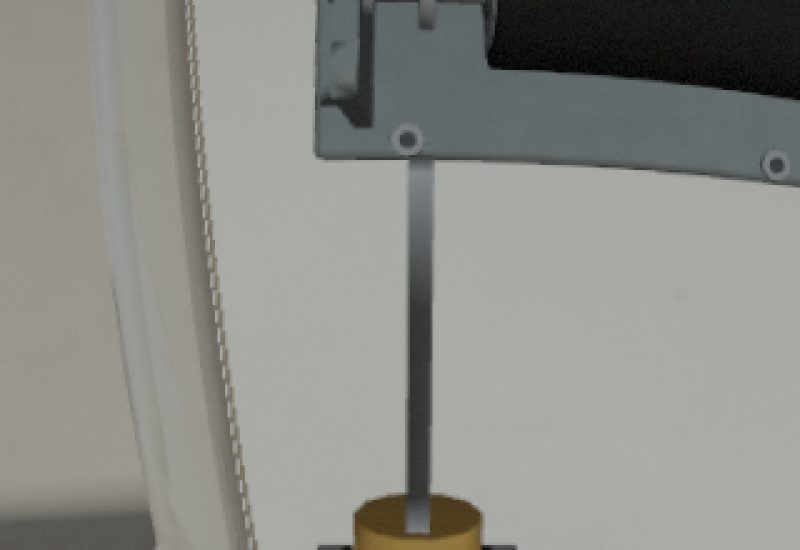

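The blade tip is at (318,84) and the foot corner at (277,83). The pin sits at the top edge of this crop, so I'll enlarge the top of the same frame.

```bash
python3 - <<'E'
from h import *
w=cv2.imread("pics/w3.png");cv2.imwrite("pics/m4.png",cv2.resize(w[0:100,250:410],None,fx=5,fy=5,interpolation=3))
E
```

```text
(no output)
```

View pics/m4.png

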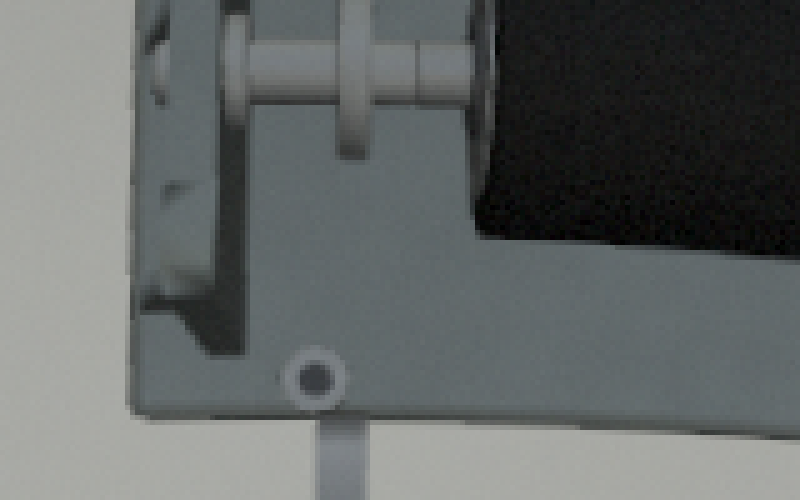

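```bash
python3 - <<'E'
from h import *
c=np.load("w3.npy",allow_pickle=True).item();W=lambda u,v,z:onz("wrist",(250+u/5,v/5),z,c)
for n,a in dict(out=(248,72,.065),inn=(338,72,.065),mid=(293,72,.065),foot=(131,415,.008),footR=(800,438,.008),barrelcorner=(478,237,.062),tip=(342,420,.1365),hornroot=(215,30,.08)).items(): print(n,W(*a))
b=onz("wrist",(150+418/2.5,20+500/2.5),.1365,c);print("blade root",b)
E
```

```text
out [0.6529 0.1903 0.065 ]
inn [0.6519 0.1793 0.065 ]
mid [0.6523 0.1848 0.065 ]
foot [0.6149 0.2151 0.008 ]
footR [0.6046 0.1072 0.008 ]
barrelcorner [0.6296 0.1636 0.062 ]
tip [0.602  0.1833 0.1365]
hornroot [0.654  0.1932 0.08  ]
blade root [0.5467 0.1883 0.1365]
```

The neck's measured width is 11.0 mm, as specified, and its middle is at (0.6523, 0.1848). The blade needs +5.5 mm in y, then to go down 6 cm and forward 6.2 cm.

Emit:
jog_arm:
  plan:
    - [[0,0.55,-2],0]
    - [[0,0,-2],0]
    - [[0,0,-1.4],0]
    - [[0,0,-0.64],0]
    - [[0,0,0],0]
    - [[1,-0.08,0],0]
    - [[1,-0.08,0],0]
    - [[1,-0.09,0],0]
    - [[0,0,0],0]
    - [[0,0,0],0]

```text
clock: 7.35
tcp_pos: [0.5512, 0.1933, 0.1286]
orientation: [-3.139, 0.135, -0.0]
contact_force: [-0.5, 0.7, -0.5]
grip_width: 0.0259
```

```bash
python3 - <<'E'
from h import *
o=get_obs();print(o['clock'],o['tcp_pos'],R.from_rotvec(o['orientation']).as_matrix()[:,0],o['contact_force'])
c=get_calibration("wrist");np.save("w5.npy",c,allow_pickle=True);print(c['xyz'])
w=grab_frame("wrist")[:,:,::-1];s=grab_frame("scene")[:,:,::-1]
cv2.imwrite("pics/w5.png",w);cv2.imwrite("pics/s5.png",s)
p=proj("scene",[[.64,.185,.062]])[0].astype(int)
A=cv2.resize(s[p[1]-30:p[1]+30,p[0]-40:p[0]+40],None,fx=5,fy=5,interpolation=3);B=cv2.resize(w[30:150,240:400],(400,300),interpolation=3)
cv2.imwrite("pics/m5.png",np.hstack([A,B]));print(p)
E
```

```text
7.35 [0.5512 0.1933 0.1286] [ 0.9963 -0.0857  0.0003] [-0.474   0.6765 -0.4796]
[0.6245 0.1876 0.199 ]
[244 232]
```

View pics/m5.png

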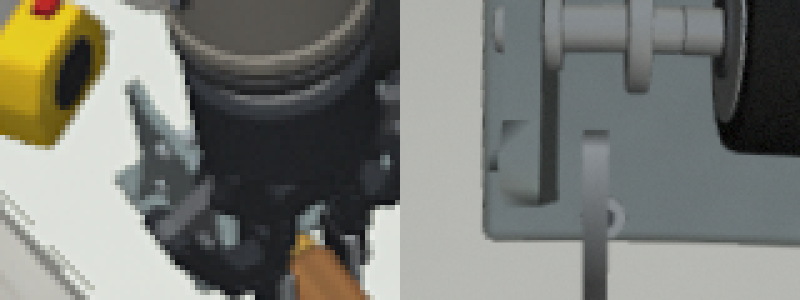

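The right half shows the blade tip at wrist pixel (318,82) lined up within a millimetre of the neck's middle (317,41). The scene half is blocked by the gripper. I'll lower 1 mm and go forward, watching the force.

Emit:
jog_arm:
  plan:
    - [[0.5,-0.04,-0.1],0]
    - [[0.5,-0.04,0],0]
    - [[0.5,-0.04,0],0]
    - [[0,0,0],0]

```text
clock: 7.85
tcp_pos: [0.5668, 0.192, 0.1276]
orientation: [-3.139, 0.135, -0.001]
contact_force: [0.3, -0.4, -1.4]
grip_width: 0.0258
```

Emit:
jog_arm:
  plan:
    - [[0.4,-0.04,0],0]
    - [[0.4,-0.04,0],0]
    - [[0,0,0],0]
    - [[0,0,0],0]

```text
clock: 8.25
tcp_pos: [0.5738, 0.1914, 0.1275]
orientation: [3.139, -0.134, -0.0]
contact_force: [0.0, 0.8, -0.3]
grip_width: 0.0259
```

Emit:
jog_arm:
  plan:
    - [[0.4,-0.04,0],0]
    - [[0.4,-0.04,0],0]
    - [[0,0,0],0]
    - [[-0.02,-0.2,0],0]
    - [[-0.02,-0.2,0],0]
    - [[-0.02,-0.2,0],0]
    - [[0,0,0],0]
    - [[0,0,0],0]

```text
clock: 9.05
tcp_pos: [0.581, 0.1855, 0.1276]
orientation: [-3.138, 0.132, -0.0]
contact_force: [-0.6, 4.8, -2.5]
grip_width: 0.026
```

Emit:
jog_arm:
  plan:
    - [[-0.02,-0.2,0],0]
    - [[-0.02,-0.2,0],0]
    - [[0,0,0],0]
    - [[0,0,0],0]

```text
clock: 9.45
tcp_pos: [0.5807, 0.181, 0.1275]
orientation: [-3.138, 0.133, -0.0]
contact_force: [0.2, 4.2, -2.3]
grip_width: 0.0257
```

Emit:
jog_arm:
  plan:
    - [[-0.02,-0.2,0],0]
    - [[0,0,0],0]
    - [[0,0,0],0]

```text
clock: 9.75
tcp_pos: [0.5806, 0.1792, 0.1276]
orientation: [-3.138, 0.133, -0.0]
contact_force: [-0.2, 5.8, -2.8]
grip_width: 0.0257
```

Emit:
jog_arm:
  plan:
    - [[-0.01,-0.12,0],0]
    - [[0,0,0],0]
    - [[0,0,0],0]

```text
clock: 10.05
tcp_pos: [0.5805, 0.1782, 0.1276]
orientation: [-3.138, 0.132, -0.0]
contact_force: [1.2, 6.5, -2.0]
grip_width: 0.0257
```

```bash
python3 - <<'E'
from h import *
for i in range(3):
  o=get_obs();print(o['clock'],o['tcp_pos'],R.from_rotvec(o['orientation']).as_matrix()[:,0],o['contact_force'])
  c=get_calibration("wrist");w=grab_frame("wrist")[:,:,::-1]
np.save("w6.npy",c,allow_pickle=True);cv2.imwrite("pics/w6.png",w)
cv2.imwrite("pics/m6.png",cv2.resize(w[30:150,240:400],(800,600),interpolation=3))
E
```

```text
10.05 [0.5805 0.1782 0.1276] [ 0.9964 -0.0842  0.0002] [ 1.1763  6.4697 -1.9961]
10.1 [0.5805 0.1782 0.1275] [ 0.9964 -0.0843  0.0002] [ 0.2047  5.5183 -3.1352]
10.15 [0.5805 0.1782 0.1276] [ 0.9965 -0.0842  0.0003] [-0.8583  6.5215 -3.1081]
```

View pics/m6.png

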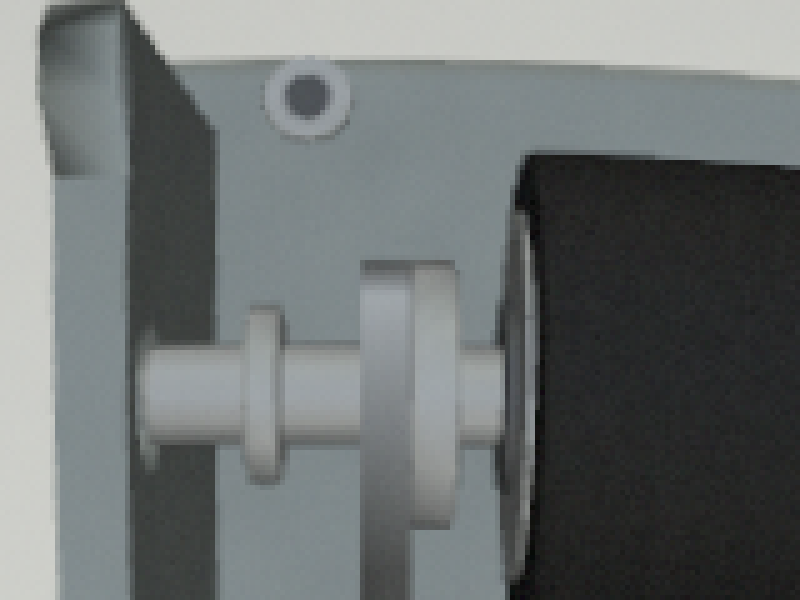

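The image shows the blade against the inner flange, the slot around the neck and the pin tip just at the plate's inner face (about 11 mm in). I'll press a little more, then lift.

Emit:
jog_arm:
  plan:
    - [[-0.01,-0.08,0],0]
    - [[0,0,0],0]
    - [[0,0,0.2],0]
    - [[0,0,0.2],0]
    - [[0,0,0.2],0]
    - [[0,0,0],0]

```text
clock: 10.8
tcp_pos: [0.5803, 0.1778, 0.1337]
orientation: [-3.137, 0.132, -0.001]
contact_force: [1.0, 7.0, -3.9]
grip_width: 0.0258
```

Emit:
jog_arm:
  plan:
    - [[0,0,0.2],0]
    - [[0,0,0.2],0]
    - [[0,0,0.2],0]
    - [[0,0,0],0]

```text
clock: 11.2
tcp_pos: [0.5803, 0.1779, 0.1397]
orientation: [-3.137, 0.132, -0.001]
contact_force: [2.0, 7.4, -4.6]
grip_width: 0.0258
```

Emit:
jog_arm:
  plan:
    - [[0,0,0.3],0]
    - [[0,0,0.3],0]
    - [[0,0,0.3],0]
    - [[0,0,0.3],0]
    - [[0,0,0.3],0]
    - [[0,0,0.1],0]
    - [[0,0,0],0]
    - [[0,0,0],0]

```text
clock: 12.0
tcp_pos: [0.5802, 0.1779, 0.1555]
orientation: [-3.137, 0.132, -0.0]
contact_force: [-0.3, 7.5, -4.0]
grip_width: 0.0256
```

```bash
python3 - <<'E'
from h import *
o=get_obs();print(o['clock'],o['tcp_pos'],o['contact_force'])
c=get_calibration("wrist");w=grab_frame("wrist")[:,:,::-1]
np.save("w7.npy",c,allow_pickle=True);cv2.imwrite("pics/w7.png",w)
cv2.imwrite("pics/m7.png",cv2.resize(w[10:170,220:430],(788,600),interpolation=3))
E
```

```text
12.0 [0.5802 0.1779 0.1555] [-0.301   7.4835 -4.0024]
```

View pics/m7.png

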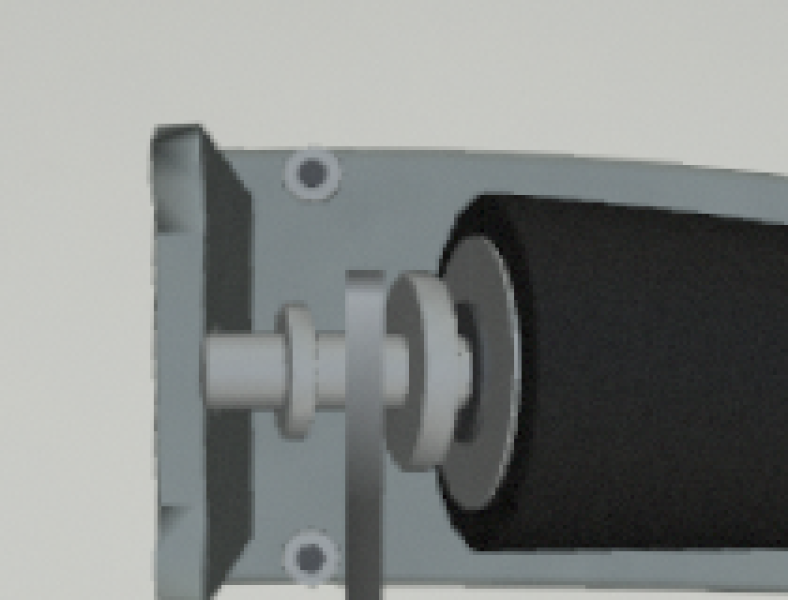

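The image shows the pin end raised clear of the plate's top edge, with the tip beside it. I'll ease the fork toward +y so the pin springs out over the plate, then lower.

Emit:
jog_arm:
  plan:
    - [[0.02,0.2,0],0]
    - [[0.02,0.2,0],0]
    - [[0.02,0.2,0],0]
    - [[0.02,0.2,0],0]
    - [[0.02,0.2,0],0]
    - [[0.02,0.2,0],0]
    - [[0.01,0.1,0],0]
    - [[0,0,0],0]
    - [[0,0,0],0]

```text
clock: 12.95
tcp_pos: [0.5817, 0.1889, 0.1554]
orientation: [3.138, -0.135, -0.0]
contact_force: [0.6, 1.7, -2.4]
grip_width: 0.0259
```

Emit:
jog_arm:
  plan:
    - [[0,0,-0.2],0]
    - [[0,0,-0.2],0]
    - [[0,0,-0.2],0]
    - [[0,0,0],0]
    - [[0,0,0],0]

```text
clock: 13.45
tcp_pos: [0.5817, 0.1895, 0.1494]
orientation: [3.138, -0.134, -0.0]
contact_force: [-0.2, 1.1, -3.5]
grip_width: 0.0256
```

Emit:
jog_arm:
  plan:
    - [[0,0,-0.2],0]
    - [[0,0,0],0]
    - [[0,0,0],0]

```text
clock: 13.75
tcp_pos: [0.5819, 0.1895, 0.1477]
orientation: [3.139, -0.134, 0.001]
contact_force: [0.2, 0.6, -0.7]
grip_width: 0.026
```

Emit:
jog_arm:
  plan:
    - [[0,0,-0.15],0]
    - [[0,0,0],0]
    - [[-0.5,0.04,0],0]
    - [[-1,0.08,0],0]
    - [[-1.5,0.13,0],0]
    - [[-3,0.2,0],0]
    - [[-3,0,0],0]
    - [[-2,-2,-0.5],0]
    - [[0,-3,-1.5],0]
    - [[0,-2,-2],0]
    - [[0,0,-1.8],0]

```text
clock: 14.85
tcp_pos: [0.4704, 0.1205, 0.0875]
orientation: [3.136, -0.14, -0.002]
contact_force: [-1.2, -1.4, -1.6]
grip_width: 0.0257
```

Emit:
jog_arm:
  plan:
    - [[0,0,-0.3],0]
    - [[0,0,0],0]

```text
clock: 15.05
tcp_pos: [0.471, 0.1245, 0.0849]
orientation: [3.139, -0.133, -0.002]
contact_force: [0.2, 0.1, -1.2]
grip_width: 0.0258
```

Emit:
jog_arm:
  plan:
    - [[0,0,-0.25],0]
    - [[0,0,-0.15],0]
    - [[0,0,0],0]
    - [[0,0,0],0]

```text
clock: 15.45
tcp_pos: [0.4718, 0.1244, 0.0813]
orientation: [-3.139, 0.133, -0.001]
contact_force: [0.8, 0.1, -0.8]
grip_width: 0.0258
```

Emit:
jog_arm:
  plan:
    - [[0,0,-0.1],0]
    - [[0,0,0],0]
    - [[0,0,0],0]

```text
clock: 15.75
tcp_pos: [0.4717, 0.1241, 0.08]
orientation: [3.139, -0.134, -0.0]
contact_force: [-0.1, -0.0, -1.1]
grip_width: 0.0256
```

Emit:
jog_arm:
  plan:
    - [[0,0,0],0]
    - [[0,0,0],0]
    - [[0,0,0],0]
    - [[0,0,0],0]
    - [[0,0,1],0]
    - [[0,0,3],0]
    - [[0,0,4],0]
    - [[0,0,4],0]
    - [[0,0,2],0]
    - [[0,0,0],0]
  hand: 8.5

```text
clock: 16.75
tcp_pos: [0.4733, 0.1248, 0.2239]
orientation: [-3.136, 0.134, -0.01]
contact_force: [-0.0, -0.4, -0.0]
grip_width: 0.085
```

Emit:
jog_arm:
  plan:
    - [[1.4,-0.15,0],0.145]
    - [[1.4,-0.15,0],0.145]
    - [[1.4,-0.15,0],0.145]
    - [[1.4,-0.15,0],0.145]
    - [[1.4,-0.15,0],0.145]
    - [[1.4,-0.15,0],0.145]
    - [[1.4,-0.15,0],0.145]
    - [[1.4,-0.15,0],0.145]
    - [[1.4,-0.15,0],0.145]
    - [[1.4,-0.15,0],0.13]
    - [[1.4,0,0],0.13]
    - [[0,0,0],0]

```text
clock: 17.95
tcp_pos: [0.6265, 0.1085, 0.219]
orientation: [-2.32, -2.117, 0.0]
contact_force: [0.7, -0.5, 0.0]
grip_width: 0.0853
```

```bash
python3 - <<'E'
from h import *
o=get_obs();print(o['clock'],o['joints'],o['tcp_pos'],R.from_rotvec(o['orientation']).as_matrix()[:,0],o['contact_force'])
c=get_calibration("wrist");w=grab_frame("wrist")[:,:,::-1];s=grab_frame("scene")[:,:,::-1]
np.save("w8.npy",c,allow_pickle=True);cv2.imwrite("pics/w8.png",w);cv2.imwrite("pics/s8.png",s);print(c['xyz'])
# barrel edges: dark rows across the image
g=w.max(axis=2)
for v in range(60,300,20):
  r=g[v,180:460]; d=np.where(r<45)[0]+180
  # runs
  runs=np.split(d,np.where(np.diff(d)>2)[0]+1)
  print(v,[(int(k[0]),int(k[-1])) for k in runs if len(k)>12])
E
```

```text
17.95 [ 0.0971  0.5505 -0.5057  1.7029  0.3115  0.9697 -0.6153] [0.6265 0.1085 0.219 ] [0.0911 0.9958 0.0004] [ 0.7134 -0.5447  0.0271]
[0.6334 0.1823 0.2895]
60 []
80 [(433, 448)]
100 [(445, 457)]
120 []
140 [(316, 334), (365, 377)]
160 [(316, 376)]
180 [(316, 374)]
200 [(316, 372)]
220 [(316, 370)]
240 [(316, 369)]
260 [(215, 227), (314, 367), (405, 418)]
280 [(203, 230), (334, 350), (403, 430)]
```

```bash
python3 - <<'E'
from h import *
c=np.load("w8.npy",allow_pickle=True).item()
for v,l,r in((160,316,376),(200,316,372),(240,316,369),(260,314,367)):
  # bisect edge rays at tangent: use mean of edge rays at axis height
  z=.078-(160-v)*-.00012
  a,b=[onz("wrist",(p,v),z,c) for p in(l-.5,r+.5)];print(v,z,a,b,(a+b)/2)
w=cv2.imread("pics/w8.png").max(axis=2)
for u in(330,345,360): 
  d=np.where(w[:,u]<45)[0];print(u,d[:3],d[-3:],onz("wrist",(u,d[d<280][0]),.09,c))
E
```

```text
160 0.078 [0.6291 0.1459 0.078 ] [0.6717 0.1424 0.078 ] [0.6504 0.1442 0.078 ]
200 0.0732 [0.6264 0.1157 0.0732] [0.6683 0.1118 0.0732] [0.6473 0.1137 0.0732]
240 0.0684 [0.6232 0.0815 0.0684] [0.6657 0.0773 0.0684] [0.6444 0.0794 0.0684]
260 0.066 [0.6198 0.0626 0.066 ] [0.6639 0.0581 0.066 ] [0.6419 0.0604 0.066 ]
330 [140 141 142] [397 398 399] [0.6399 0.1603 0.09  ]
345 [135 142 143] [397 398 399] [0.6498 0.1627 0.09  ]
360 [141 142 143] [397 398 399] [0.6593 0.1581 0.09  ]
```

Emit:
jog_arm:
  plan:
    - [[1,-0.15,0],0]
    - [[1,0,-1],0]
    - [[0,0,-2],0]
    - [[0,0,-2],0]
    - [[0,0,-2],0]
    - [[0,0,-1.5],0]
    - [[0,0,-0.8],0]
    - [[0,0,-0.5],0]
    - [[0,0,0],0]
    - [[0,0,0],0]

```text
clock: 19.05
tcp_pos: [0.6462, 0.1079, 0.1227]
orientation: [2.32, 2.118, 0.002]
contact_force: [0.8, -0.6, -0.2]
grip_width: 0.0848
```

Emit:
jog_arm:
  plan:
    - [[0,0,0],0]
    - [[0,0,0],0]
    - [[0,0,0],0]
    - [[0,0,0],0]
    - [[0,0,0],0]
    - [[0,0,0],0]
    - [[0,0,0],0]
  hand: 3
  grip_force: 30

```text
clock: 19.75
tcp_pos: [0.6463, 0.1076, 0.1226]
orientation: [2.32, 2.117, 0.002]
contact_force: [-0.2, -0.3, 4.5]
grip_width: 0.0429
```

Emit:
jog_arm:
  plan:
    - [[0,0,0.15],0]
    - [[0,0,0.15],0]
    - [[0,0,0.15],0]
    - [[0,0,0],0]
    - [[0,0,0],0]

```text
clock: 20.25
tcp_pos: [0.6452, 0.1078, 0.1259]
orientation: [-2.319, -2.118, 0.001]
contact_force: [2.7, 1.3, -6.2]
grip_width: 0.043
```

Emit:
jog_arm:
  plan:
    - [[0,0,0.1],0]
    - [[0,0,0],0]
    - [[0,0,0],0]

```text
clock: 20.55
tcp_pos: [0.6452, 0.1076, 0.1271]
orientation: [-2.32, -2.118, 0.001]
contact_force: [1.4, 1.7, -9.1]
grip_width: 0.0431
```

```bash
python3 - <<'E'
from h import *
c=get_calibration("wrist");w=grab_frame("wrist")[:,:,::-1];np.save("w9.npy",c,allow_pickle=True);cv2.imwrite("pics/w9.png",w);print(c['xyz'])
g=w.max(axis=2)
for n,gg,cc in(("w9",g,c),("w8",cv2.imread("pics/w8.png").max(axis=2),np.load("w8.npy",allow_pickle=True).item())):
 for v in range(110,260,10):
  d=np.where(gg[v,240:420]<45)[0]+240;runs=[k for k in np.split(d,np.where(np.diff(d)>2)[0]+1) if len(k)>25]
  if runs:
   k=max(runs,key=len);a,b=[ray("wrist",(p,v),cc)[1] for p in(k[0]-.5,k[-1]+.5)]
   ax=np.r_[.09,.996,.12];a-=0;n1=np.cross(a,ax);n2=np.cross(b,ax)
   th=np.arccos(abs(n1@n2)/np.linalg.norm(n1)/np.linalg.norm(n2));D=.022/np.sin(th/2)
   # axis point: bisecting ray, distance so that perpendicular distance to axis = D
   m=a/np.linalg.norm(a)+b/np.linalg.norm(b);m/=np.linalg.norm(m);u=ax/np.linalg.norm(ax)
   P=cc['xyz']+m*D/np.linalg.norm(np.cross(m,u));print(n,v,k[0],k[-1],P)
E
```

```text
[0.6521 0.1815 0.1975]
w9 180 260 303 [ 0.6103  0.1129 -0.1025]
w9 190 260 371 [0.6486 0.1492 0.0792]
w9 200 262 370 [0.6483 0.1443 0.0771]
w9 210 263 369 [0.6479 0.1396 0.0761]
w9 220 264 368 [0.6475 0.1348 0.0752]
w9 230 265 367 [0.647  0.1298 0.0743]
w9 240 266 366 [0.6465 0.1247 0.0734]
w9 250 266 367 [0.6464 0.1211 0.0762]
w8 150 316 376 [0.6516 0.1497 0.0678]
w8 160 316 376 [0.6509 0.1426 0.0692]
w8 170 316 375 [0.6502 0.1348 0.0671]
w8 180 316 374 [0.6495 0.1268 0.0651]
w8 190 316 373 [0.6487 0.1185 0.0631]
w8 200 316 372 [0.6479 0.11   0.0613]
w8 210 316 371 [0.6471 0.1012 0.0596]
w8 220 316 370 [0.6463 0.0922 0.0579]
w8 230 316 370 [0.6456 0.0846 0.0606]
w8 240 316 369 [0.6447 0.0752 0.0593]
w8 250 315 368 [0.6432 0.0677 0.0624]
```

The pin end has risen with a tilt of about 0.19 rad. A touch more, then I'll draw in small steps, watching the force.

Emit:
jog_arm:
  plan:
    - [[0,0,0.1],0]
    - [[0,0,0],0]
    - [[0.02,0.2,0],0]
    - [[0.02,0.2,0],0]
    - [[0,0,0],0]
    - [[0,0,0],0]

```text
clock: 21.2
tcp_pos: [0.6462, 0.1118, 0.1288]
orientation: [2.32, 2.118, 0.0]
contact_force: [-0.3, -0.8, -5.1]
grip_width: 0.0434
```

Emit:
jog_arm:
  plan:
    - [[0.02,0.2,0],0]
    - [[0.02,0.2,0],0]
    - [[0,0,0],0]
    - [[0,0,0],0]

```text
clock: 21.6
tcp_pos: [0.6465, 0.1162, 0.1287]
orientation: [-2.32, -2.119, -0.001]
contact_force: [-0.5, 0.2, -3.9]
grip_width: 0.0434
```

Emit:
jog_arm:
  plan:
    - [[0.02,0.25,0],0]
    - [[0.02,0.25,0],0]
    - [[0.02,0.25,0],0]
    - [[0,0,0],0]
    - [[0,0,0],0]

```text
clock: 22.1
tcp_pos: [0.647, 0.1233, 0.1285]
orientation: [-2.32, -2.118, 0.0]
contact_force: [-0.4, -0.6, -3.3]
grip_width: 0.0429
```

Emit:
jog_arm:
  plan:
    - [[0.02,0.25,0],0]
    - [[0.02,0.25,0],0]
    - [[0.02,0.25,0],0]
    - [[0.02,0.25,0],0]
    - [[0,0,0],0]
    - [[0,0,0],0]

```text
clock: 22.7
tcp_pos: [0.6479, 0.1333, 0.1285]
orientation: [2.32, 2.118, -0.0]
contact_force: [-1.1, 0.8, -3.1]
grip_width: 0.0431
```

Emit:
jog_arm:
  plan:
    - [[0,0,0.2],0]
    - [[0,0,0.3],0]
    - [[0,0,0.4],0]
    - [[0,0,0.4],0]
    - [[0,0,0],0]

```text
clock: 23.2
tcp_pos: [0.6484, 0.1333, 0.1425]
orientation: [2.32, 2.117, 0.002]
contact_force: [-0.1, 0.0, -3.6]
grip_width: 0.0428
```

Emit:
jog_arm:
  plan:
    - [[0,0,1],0]
    - [[0,0,2],0]
    - [[0,0,3],0]
    - [[0,0,3],0]
    - [[0,0,2],0]
    - [[0,0,0],0]
  grip_force: 50

```text
clock: 23.8
tcp_pos: [0.6495, 0.134, 0.2557]
orientation: [2.318, 2.116, 0.01]
contact_force: [0.6, -0.1, -4.2]
grip_width: 0.0425
```

Emit:
jog_arm:
  plan:
    - [[-1.5,-4.1,0],-0.015]
    - [[-1.5,-4.1,0],-0.015]
    - [[-1.5,-4.1,0],-0.015]
    - [[-1.5,-4.1,0],-0.015]
    - [[-1.5,-4.1,0],-0.015]
    - [[-1.5,-4.1,0],-0.015]
    - [[-1.5,-4.1,0],-0.015]
    - [[-1.5,-4.1,0],-0.015]
    - [[-1.5,-4.1,0],-0.015]
    - [[-1.5,-4.1,0],-0.015]
    - [[-1.5,-4.1,0],-0.015]
    - [[-1.5,-4.1,0],-0.015]

```text
clock: 25.0
tcp_pos: [0.4664, -0.3601, 0.2504]
orientation: [-2.5, -1.899, 0.001]
contact_force: [0.1, -0.3, -3.8]
grip_width: 0.0429
```

Emit:
jog_arm:
  plan:
    - [[0,0,0],0]
    - [[0,0,0],0]

```text
clock: 25.2
tcp_pos: [0.4666, -0.3598, 0.2502]
orientation: [-2.503, -1.896, 0.001]
contact_force: [0.8, 0.3, -3.4]
grip_width: 0.0424
```

```bash
python3 - <<'E'
from h import *
o=get_obs();print(o['clock'],o['joints'],o['tcp_pos'],R.from_rotvec(o['orientation']).as_matrix()[:,0],o['contact_force'],o['grip_width'])
c=get_calibration("wrist");w=grab_frame("wrist")[:,:,::-1];np.save("w10.npy",c,allow_pickle=True);cv2.imwrite("pics/w10.png",w)
p=proj("wrist",[[.5881,-.2854,.02]],c)[0];print(p);p=p.astype(int)
x0=max(0,p[0]-130);y0=max(0,p[1]-100);print(x0,y0)
cv2.imwrite("pics/m10.png",cv2.resize(w[y0:y0+200,x0:x0+260],None,fx=3,fy=3,interpolation=3))
E
```

```text
25.2 [ 0.8386  0.4205 -0.3705  1.7981  0.1814  0.9583  0.1184] [ 0.4666 -0.3598  0.2502] [0.2707 0.9627 0.0006] [ 0.8216  0.2894 -3.3664] 0.04239697285148297
[415.7808  79.8727]
285 0
```

View pics/m10.png

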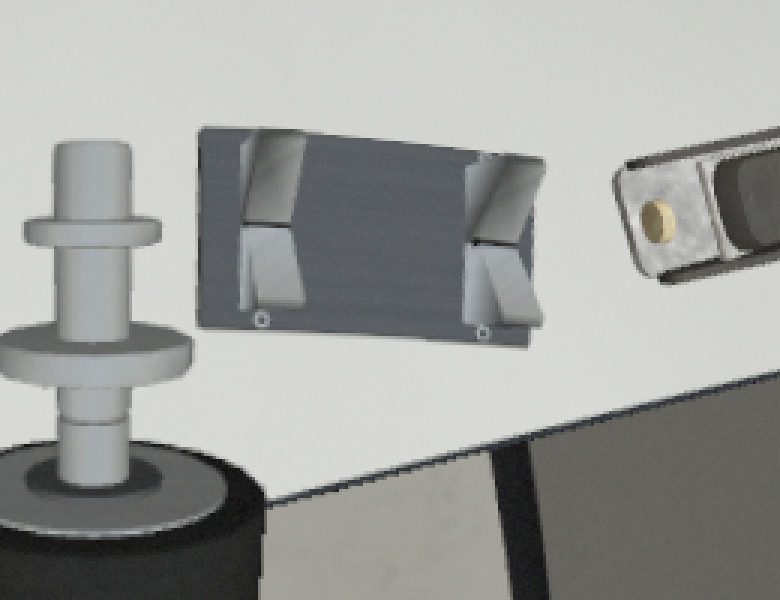

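The picture shows that the groove runs along world x: V bottoms at (245,223)–(290,226) and (472,242)–(508,244) in the crop. So the roller needs a turn of about +1.57, which puts its pin end toward the robot. I'll refit with all the views.

```bash
python3 - <<'E'
from h import *
c2=lambda u,v:np.array([365+u/5.7,135+v/5.7]);c3=lambda u,v:np.array([310+(u-399)/4.4,255+v/5.7]);m=lambda u,v:np.array([285+u/3,v/3])
c=np.load("w10.npy",allow_pickle=True).item();S="scene";D="side";W="wrist"
wr=[(W,(-.035,-.061,.008),m(203,127),c),(W,(.035,-.061,.008),m(197,326),c),(W,(.035,.061,.008),m(528,346),c),(W,(0,-.047,.02),m(245,223),c),(W,(0,-.033,.02),m(290,226),c),(W,(0,.033,.02),m(472,242),c),(W,(0,.047,.02),m(508,244),c)]
ot=[(S,(-.035,.061,.008),c2(58,116)),(S,(-.035,-.061,.008),c2(185,270)),(S,(.035,-.061,.008),c2(308,228))]
sd=[(D,(-.035,.061,.008),c3(750,153)),(D,(-.035,-.061,.008),c3(468,136)),(D,(.035,-.061,.008),c3(452,280)),(D,(.035,.061,.008),c3(757,298))]
ot=[(S,(-.035,-.061,.008),c2(58,116)),(S,(.035,-.061,.008),c2(185,270)),(S,(.035,.061,.008),c2(308,228))] if 0 else ot
for n,q in(("wrist",wr),("side",sd),("scene",ot),("all",wr+ot+sd)):
  x,r=fit(0,q,[.588,-.285,-1.84]);print(n,x,r.round(1).tolist())
# roller yaw/centre in hand: pin column px
for v,u in((180,93),(270,94),(460,94)): print(ray(W,m(u,v),c)[1])
E
```

```text
wrist [ 0.5862 -0.2824 -1.8468] [[-1.9, -1.0], [-0.3, 0.8], [0.7, 0.5], [-0.1, -0.0], [-0.9, -0.3], [1.4, -0.4], [1.7, 0.4]]
side [ 0.5893 -0.2845 -1.8319] [[0.3, -0.1], [-0.6, -0.1], [-0.6, -0.3], [0.9, 0.2]]
scene [ 0.5871 -0.2866 -1.8572] [[-0.4, -0.9], [-0.0, 0.7], [0.4, -0.0]]
all [ 0.5867 -0.2827 -1.8462] [[-1.3, -0.7], [0.3, 1.0], [1.2, 0.7], [0.4, 0.2], [-0.3, -0.1], [2.0, -0.2], [2.2, 0.6], [-1.4, 0.0], [-0.6, 1.6], [-0.3, 0.6], [-1.0, -0.2], [-1.8, -0.7], [-2.4, -1.1], [-1.2, 0.0]]
[ 0.0369  0.1467 -0.9885]
[ 0.0118  0.0537 -0.9985]
[-0.0432 -0.1426 -0.9888]
```

Emit:
jog_arm:
  plan:
    - [[1.1,0.7,0],0.143]
    - [[1.1,0.7,0],0.143]
    - [[1.1,0.7,0],0.143]
    - [[1.1,0.7,0],0.143]
    - [[1.1,0.7,0],0.143]
    - [[1.1,0.7,0],0.143]
    - [[1.1,0.7,0],0.143]
    - [[1.1,0.7,0],0.143]
    - [[1.1,0.7,0],0.143]
    - [[1.1,0.7,0],0.142]
    - [[1.1,0.6,0],0.14]
    - [[0,0,0],0]

```text
clock: 26.45
tcp_pos: [0.5907, -0.279, 0.2513]
orientation: [0.417, 3.113, 0.004]
contact_force: [0.7, 0.2, -3.8]
grip_width: 0.0427
```

Emit:
jog_arm:
  plan:
    - [[0,0,0],0]
    - [[0,0,0],0]

```text
clock: 26.65
tcp_pos: [0.5883, -0.2828, 0.2512]
orientation: [-0.431, -3.111, 0.001]
contact_force: [-0.4, -0.4, -3.1]
grip_width: 0.0426
```

```bash
python3 - <<'E'
from h import *
o=get_obs();print(o['clock'],o['joints'],o['tcp_pos'],R.from_rotvec(o['orientation']).as_matrix()[:,0],o['contact_force'])
print("go",(np.r_[.5872,-.284]-o['tcp_pos'][:2])*100)
E
```

```text
26.65 [ 0.8466  0.5906 -0.7114  1.6244  0.4237  1.0874  1.3138] [ 0.5883 -0.2828  0.2512] [-0.9624  0.2718  0.0009] [-0.407  -0.4185 -3.0744]
go [-0.1131 -0.1216]
```

Emit:
jog_arm:
  plan:
    - [[-0.1,-0.1,-2],0]
    - [[0,0,-3],0]
    - [[0,0,-3],0]
    - [[0,0,-2],0]
    - [[0,0,-1.3],0]
    - [[0,0,-0.6],0]
    - [[0,0,-0.3],0]
    - [[0,0,0],0]
    - [[0,0,0],0]

```text
clock: 27.55
tcp_pos: [0.5885, -0.284, 0.1306]
orientation: [0.427, 3.111, -0.001]
contact_force: [0.7, -0.5, -3.6]
grip_width: 0.0425
```

Emit:
jog_arm:
  plan:
    - [[0,0,-0.2],0]
    - [[0,0,-0.2],0]
    - [[0,0,-0.2],0]
    - [[0,0,0],0]
    - [[0,0,0],0]
  grip_force: 25

```text
clock: 28.05
tcp_pos: [0.5878, -0.2838, 0.1234]
orientation: [-0.427, -3.112, -0.0]
contact_force: [-0.3, 0.3, -3.3]
grip_width: 0.0428
```

Emit:
jog_arm:
  plan:
    - [[0,0,-0.2],0]
    - [[0,0,-0.2],0]
    - [[0,0,0],0]
    - [[0,0,0],0]

```text
clock: 28.45
tcp_pos: [0.5878, -0.2838, 0.1194]
orientation: [-0.427, -3.112, -0.0]
contact_force: [-0.4, 0.0, -3.1]
grip_width: 0.0425
```

Emit:
jog_arm:
  plan:
    - [[0,0,-0.2],0]
    - [[0,0,-0.2],0]
    - [[0,0,0],0]
    - [[0,0,0],0]

```text
clock: 28.85
tcp_pos: [0.5878, -0.2838, 0.1154]
orientation: [-0.427, -3.112, -0.0]
contact_force: [0.0, -0.4, -3.0]
grip_width: 0.0429
```

Emit:
jog_arm:
  plan:
    - [[0,0,-0.2],0]
    - [[0,0,-0.2],0]
    - [[0,0,0],0]
    - [[0,0,0],0]

```text
clock: 29.25
tcp_pos: [0.5881, -0.2841, 0.1118]
orientation: [0.428, 3.112, -0.001]
contact_force: [-0.3, -0.8, -0.9]
grip_width: 0.0424
```

Emit:
jog_arm:
  plan:
    - [[0,0,-0.15],0]
    - [[0,0,-0.15],0]
    - [[0,0,0],0]
    - [[0,0,0],0]

```text
clock: 29.65
tcp_pos: [0.5877, -0.284, 0.1096]
orientation: [-0.427, -3.112, 0.001]
contact_force: [-5.3, 1.0, 9.0]
grip_width: 0.0425
```

Emit:
jog_arm:
  plan:
    - [[0,0,-0.1],0]
    - [[0,0,-0.1],0]
    - [[0,0,0],0]
    - [[0,0,0],0]
  grip_force: 20

```text
clock: 30.05
tcp_pos: [0.5872, -0.2837, 0.1074]
orientation: [-0.427, -3.111, 0.001]
contact_force: [-7.4, 0.4, 7.9]
grip_width: 0.0425
```

Emit:
jog_arm:
  plan:
    - [[0,0,-0.1],0]
    - [[0,0,-0.1],0]
    - [[0,0,0],0]
    - [[0,0,0],0]

```text
clock: 30.45
tcp_pos: [0.5869, -0.2837, 0.1054]
orientation: [-0.427, -3.11, 0.001]
contact_force: [-7.1, 1.4, 10.3]
grip_width: 0.0424
```

Emit:
jog_arm:
  plan:
    - [[0,0,-0.1],0]
    - [[0,0,-0.1],0]
    - [[0,0,0],0]
    - [[0,0,0],0]

```text
clock: 30.85
tcp_pos: [0.5868, -0.2836, 0.1038]
orientation: [-0.427, -3.11, 0.001]
contact_force: [-10.9, 2.2, 12.6]
grip_width: 0.0427
```

```bash
cat > ax.py <<'E'
from h import *
def axis(name):
  c=get_calibration("wrist");w=grab_frame("wrist")[:,:,::-1];cv2.imwrite(f"pics/{name}.png",w)
  g=w.max(axis=2);Q=[]
  for v in range(100,300,6):
   d=np.where(g[v,220:420]<45)[0]+220;runs=[k for k in np.split(d,np.where(np.diff(d)>2)[0]+1) if len(k)>60]
   if runs:
    k=max(runs,key=len);a,b=[ray("wrist",(p,v),c)[1] for p in(k[0]-.5,k[-1]+.5)]
    ax=np.r_[-.9624,.2718,0];n1=np.cross(a,ax);n2=np.cross(b,ax)
    th=np.arccos(abs(n1@n2)/np.linalg.norm(n1)/np.linalg.norm(n2));D=.022/np.sin(th/2)
    m=a/np.linalg.norm(a)+b/np.linalg.norm(b);m/=np.linalg.norm(m)
    P=c['xyz']+m*D/np.linalg.norm(np.cross(m,ax));Q.append(P);print(v,k[0],k[-1],P)
E
python3 -c "
from ax import *
axis('w11')"
```

```text
166 263 369 [ 0.5393 -0.2698  0.0484]
172 264 369 [ 0.542  -0.2703  0.0477]
178 264 369 [ 0.5443 -0.2709  0.0483]
184 264 368 [ 0.5469 -0.2719  0.0478]
190 264 368 [ 0.5493 -0.2726  0.0484]
196 265 368 [ 0.5521 -0.2731  0.0479]
202 265 368 [ 0.5545 -0.2738  0.0486]
208 265 368 [ 0.5568 -0.2744  0.0494]
214 265 367 [ 0.5596 -0.2754  0.049 ]
220 266 367 [ 0.5624 -0.276   0.0486]
226 266 366 [ 0.5652 -0.277   0.0482]
232 266 366 [ 0.5677 -0.2777  0.0492]
238 267 366 [ 0.5706 -0.2783  0.0489]
244 267 365 [ 0.5736 -0.2793  0.0486]
250 267 366 [ 0.5755 -0.2796  0.0508]
256 264 368 [ 0.575  -0.2797  0.0576]
262 263 370 [ 0.5757 -0.2797  0.0618]
268 260 372 [ 0.5752 -0.2798  0.0677]
274 259 374 [ 0.5758 -0.2797  0.0714]
280 262 370 [ 0.5817 -0.2816  0.066 ]
286 263 370 [ 0.5845 -0.2822  0.0661]
292 264 369 [ 0.588  -0.2831  0.0653]
298 264 369 [ 0.5902 -0.2838  0.0665]
```

The axis is now level (slope about 0.02) at its seated height. I'll ease off and release.

Emit:
jog_arm:
  plan:
    - [[0,0,0.1],0]
    - [[0,0,0.1],0]
    - [[0,0,0],0]

```text
clock: 31.2
tcp_pos: [0.5872, -0.2838, 0.1045]
orientation: [-0.427, -3.111, 0.0]
contact_force: [-5.0, 0.1, 2.8]
grip_width: 0.0426
```

Emit:
jog_arm:
  plan:
    - [[0,0,0],0]
    - [[0,0,0],0]
    - [[0,0,0],0]
    - [[0,0,0],0]
    - [[0,0,0],0]
  hand: 8.5

```text
clock: 31.7
tcp_pos: [0.5881, -0.2838, 0.1045]
orientation: [0.427, 3.112, 0.0]
contact_force: [-0.4, -0.2, 0.7]
grip_width: 0.0849
```

Emit:
jog_arm:
  plan:
    - [[0,0,0.5],0]
    - [[0,0,1.5],0]
    - [[0,0,3],0]
    - [[0,0,4],0]
    - [[0,0,4],0]
    - [[3,-0.8,2],0]
    - [[3,-0.8,0],0]
    - [[0,0,0],0]
    - [[0,0,0],0]

```text
clock: 32.6
tcp_pos: [0.6481, -0.2994, 0.2553]
orientation: [0.427, 3.112, 0.001]
contact_force: [-0.7, 0.4, -0.5]
grip_width: 0.085
```

```bash
python3 -c "
from ax import *
o=get_obs();print(o['clock'],o['tcp_pos'],R.from_rotvec(o['orientation']).as_matrix()[:,0],o['contact_force'],o['grip_width'])
axis('w12')
c=get_calibration('wrist');g=cv2.imread('pics/w12.png').max(axis=2)
for u in (310,318,325):
  d=np.where(g[:,u]<45)[0];print(u,d[0],d[-1],[onz('wrist',(u,x),.07,c) for x in (d[0],)])
s=grab_frame('scene')[:,:,::-1];d=grab_frame('side')[:,:,::-1];cv2.imwrite('pics/s12.png',s);cv2.imwrite('pics/d12.png',d)
w=cv2.imread('pics/w12.png')
cv2.imwrite('pics/m12.png',np.vstack([np.hstack([cv2.resize(s[120:200,350:450],(390,300)),cv2.resize(d[235:315,300:400],(390,300))]),np.hstack([cv2.resize(w[0:320,100:540],(390,290)),cv2.resize(s[170:320,220:420],(390,290))])]))
"
```

```text
32.6 [ 0.6481 -0.2994  0.2553] [-0.9631  0.269  -0.0004] [-0.7034  0.3573 -0.4974] 0.08500774124963392
310 55 399 [array([ 0.5338, -0.2722,  0.07  ])]
318 55 399 [array([ 0.5356, -0.266 ,  0.07  ])]
325 55 399 [array([ 0.5371, -0.2605,  0.07  ])]
```

The viewer limit is reached, so the remaining checks are numeric.

```bash
python3 - <<'E'
from h import *
c=get_calibration("wrist");w=grab_frame("wrist")[:,:,::-1];g=w.max(axis=2)
L=[];Rr=[];M=[]
for v in range(30,200,4):
  d=np.where(g[v,250:400]<45)[0]+250;k=[k for k in np.split(d,np.where(np.diff(d)>2)[0]+1) if len(k)>25]
  if k:
    k=max(k,key=len);a,b=[onz("wrist",(p,v),.055,c) for p in(k[0]-.5,k[-1]+.5)];M.append((a+b)/2);L.append((v,int(k[0]),int(k[-1])))
print(L[0],L[len(L)//2],L[-1]);M=np.array(M);print(M[0],M[-1])
full=np.array([l[2]-l[1] for l in L]);ok=full>np.median(full)*.9;M=M[ok]
p=np.polyfit(M[:,0],M[:,1],1);print("axis dir",np.arctan(p[0]),"groove -.276; y at x=.5872:",np.polyval(p,.5872))
# fork in scene: brown pixels
s=grab_frame("scene");h=cv2.cvtColor(s,cv2.COLOR_RGB2HSV)
e=[(.4717+k*.9965,.1241-k*.084,.0145) for k in(-.094,0,.011,.07,.084)]
P=proj("scene",e);print(P.round(),[s[int(v),int(u)].tolist() for u,v in P])
d=cv2.absdiff(s,cv2.imread("pics/scene0.png")[:,:,::-1]).max(axis=2)
for n,p in dict(tape=(213,214),off=(461,202),sand=(289,350)).items(): print(n,d[p[1]-15:p[1]+15,p[0]-15:p[0]+15].mean())
E
```

```text
(58, 293, 338) (122, 291, 340) (182, 294, 336)
[ 0.5345 -0.2681  0.055 ] [ 0.6403 -0.2982  0.055 ]
axis dir -0.2727905179452716 groove -.276; y at x=.5872: -0.282672289905728
[[339. 304.]
 [313. 275.]
 [310. 272.]
 [295. 255.]
 [292. 251.]] [[72, 51, 33], [141, 100, 61], [125, 87, 57], [151, 159, 163], [210, 215, 206]]
tape 1.9455555555555555
off 1.6388888888888888
sand 1.6711111111111112
```

```bash
python3 -c "
from bench import *
print(get_obs()['qvel'].round(3));print(hand_in())"
```

```text
[-0.001  0.003  0.    -0.005  0.001 -0.001 -0.002]
the job is handed in; nothing more can be done
None
```

The roller is out of its stand and lies in the V-blocks, the fork is laid down on the bench, and the job is handed in. It took about 33 s of the 67 s allowed.

- **Pin:** I pressed it in about 11–12 mm with the fork. The measured tool force peaked at about 7.5 N sideways, against the 22 N limit. I then lifted that end over the side plate, let the pin spring out above the plate, and laid the fork down.
- **Roller:** I gripped it by the barrel, raised the pin end a little more, drew it 26 mm out of the other plate and turned it in line with the groove. I lowered it until it was level on both blocks and then released it. Its pin end points toward the robot.

Last checks:
- **Position:** the barrel centre measured about (0.587, -0.283), against an estimated seat of (0.587, -0.284).
- **Alignment:** the roller's axis is at -0.273 rad and the groove's at about -0.276 rad.
- **Height:** just before release the height read about 48.5 mm instead of 51 mm. The method is only good to a few millimetres, so I took that as seated, but it was not confirmed more closely.
- **Fork:** its colours show in the scene image where I laid it. The sample at its very tip read as bench colour. I did not measure its height after letting go.
- **Bystanders:** the image areas at the tape measure, offcut and sanding block are unchanged from the start.
- **Gripper:** it stands clear with no contact force.
- **Not checked:** I could not view a final picture because the 12-picture limit was reached, so these last checks are from pixel measurements only.

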